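# Close, engage and pin the clamshell test jig, and hold it shut

## Robot

A 7-joint arm with a two-finger parallel gripper is mounted at the origin on the work surface; the furniture and walls round the work are solid. World frame = base frame: x ahead of the robot, y to its left, z up, the work surface at z = 0. Lengths are in m, angles in rad, forces in N, time in s.
With the tool pointing down it reaches from about 0.4 to 0.85 m from the base axis. Payload 10.4 kg.
Tool frame: the origin (TCP) lies midway between the tips of the shut fingers; the grasp point (between the pads) lies 19 mm behind it (bot.hold_point_z is the z of the grasp point in the tool frame, in m); z points along the fingers, y is the line along which they close (so a half turn about z gives the same grasp; the last joint's range is limited). The gripper opens to 85 mm and grips with 20 to 120 N. Pads are 22 mm wide; open, the fingers measure 114 mm over their backs; the gripper's body (76 mm by 85 mm) begins 54 mm behind the grasp point. The pads swing forward as they close: fully open they stand 13 mm farther back than shut.
Start: joints at [1.244, 0.332, -0.065, 1.46, 0.022, 1.35, -0.088], TCP at [0.187, -0.596, 0.231] pointing down, gripper open.
Joint ranges: [-2.6, 2.6], [-0.5, 2.12], [-1.47, 1.34], [0.16, 2.42], [-1.27, 4.41], [0.06, 2.06], [-2.6, 2.6]. Speed limits (rad/s): [2.22, 2.22, 2.79, 2.79, 3.14, 3.14, 3.14].

## Interface

Orientations are given as a unit quaternion [w, x, y, z].
In Python, from cell import bot gives the robot as it stands.
- The arm moves only by the shell command python3 -m inch 'ROWS' [OPENING] [FORCE]. ROWS is JSON, a list that holds one entry, the list of rows, each a list of 6 numbers: the shift along the tool's x, y, z in cm, then the turn, a rotation vector about the tool's x, y, z in rad. A call has 1 to 12 rows; each row is the pose to reach, as a shift and turn from the pose commanded when the call began, along the tool's axes at that moment; what a row does not reach only later rows make up. A row lasts 1/12 s, in which the tool goes at most 41.7 mm and 7.16 degrees, less where a joint would pass 70% of its speed; a pose out of reach is approached as far as the arm can. A call with a gripper value outside its range is refused whole. OPENING is the finger opening in cm, from 0 to 8.54, set as the call begins (- or left out, the last holds). The fingers move at their own pace and stop on an object; FORCE is the grip in N (left out, the last holds). Time passes only in rows, so rows that repeat a pose let the fingers close. It gives the time, the measured TCP pose, the force, the opening and the grip force at its end, in the units of the state.
- bot.get_obs(): the state, without advancing time (a new reading comes with each control period).
- bot.camera(name): name is "scene" or "top"; returns a dict with "img" (420x560x3 uint8, red, green, blue), "depth" (420x560 float32, m along the optical axis (not along the pixel's ray), 0 where there is no reading), "fx", "fy", "cx", "cy" (pixels), "R" (3x3) and "t" (3): a world point X has camera coordinates R X + t. Camera axes: x right, y down, z forward; pixel columns grow to the right and rows downward; lengths in m; the calibration is good to about 2 mm. A picture is of the moment at which its call begins.
- bot.finish_job(): hands the job in; it is judged then, once.
The state is a dict: "t": time; "joint_pos": joint angles; "qvel": joint speeds; "joint_torque": joint torques, N m; "ee_pos": TCP position; "tcp_rot": TCP orientation; "ft_force": force on the tool from outside, world axes, zero at the start; "wrist_torque": the same for the moment, N m; "finger_gap": finger opening in m; "finger_force": force on a finger pad.
Only numpy, scipy, OpenCV 4.12 (cv2) and the standard library are available. Lean on these libraries where they do the work, as an engineer would, in place of code of your own. Each camera call takes 0.05 s, during which the arm holds its last target. There are 200 camera calls.

## Task

Get the circuit board in the clamshell jig ready for its test: swing the open lid down onto its spring posts, then lower the small red lift lever on the lid's probe head until it lies level, and then take the orange-knobbed locking pin out of its wooden stand and push it down through the lid's tongue into the hole of the lower half. The posts push the lid up, so keep holding the pin and pressing it fully home, collar on the tongue and lid fully shut, and finish like that without letting go; leave the tape roll alone.

Things in the scene. Friction and masses are not known exactly. Their poses are not given: they have to be found in the camera images.
- jig: lower half of the clamshell jig, a grey open box 150 mm (its x) by 116 mm (its y) by 32 mm high, bolted to the desk with a green circuit board in it. Origin: centre of the underside. Its -x side is the front (towards the robot), where an aluminium tongue block, 36 x 36 mm and 32 mm high, stands out, centred 93 mm in front of the origin. The hinge is at the back (+x). Two brass sprung posts along the side walls, 60 mm from the hinge, hold the lid a little open
- lid (a joint): opening angle of the lid (the blue upper half), rad: 0 fully shut (lid level), positive opens upward about the hinge at the back, at most 1.6. A friction hinge: it stays where it is left (about 1.5 N at the front edge moves it), but below 0.07 the spring posts push it up and, let go, it rests at about 0.05 to 0.06, 8 to 10 mm ajar at the tongue; to press it fully shut takes about 4 to 6 N at the tongue
- lid_hinge (a point): middle of the lid's hinge axis, 34 mm above the desk; axes as the jig's, the hinge line is along y. The lid's frame is 116 mm wide, 10 mm thick, its underside in the plane of the hinge axis; its front edge lies 158 mm from the hinge, the tongue's front edge 193 mm
- lid_push (a point): place to push the lid: on the top (outer) face of the lid's front frame bar, 149 mm from the hinge, 40 mm to the right (jig -y) of the middle, 10 mm off the plane of the underside; moves with the lid, axes x from front to hinge, y along the hinge, z out of the lid's top face
- lid_hole (a point): mouth of the pin hole in the lid's tongue, at the top face, 175 mm from the hinge on the middle line; hole 13.5 mm wide through 10 mm; z is the hole's axis
- jig_hole (a point): mouth of the pin hole in the lower half's tongue block, 32 mm above the desk; hole 12.5 mm wide, straight through, exactly under the lid's hole when the lid is shut (then the lid's top face is 12 mm above this point)
- lever (a joint): angle of the small lift lever on the lid's black probe head (40 x 26 mm, 20 mm high above the lid's top face), rad: 0 lowered (parallel to the lid, probes down), positive raised (up to 0.8). It stays where it is left; about 1 N on its paddle moves it
- lever_tip (a point): middle of the upper face of the lever's red paddle (18 x 18 x 7 mm), 42 mm from the lever's pivot; the lever points to the lid's front edge and turns about an axis parallel to the hinge. Lowered, the paddle's upper face is 17.5 mm above the lid's top face; axes: x towards the pivot, z out of the paddle
- stand: pale wooden block 46 x 46 mm, 36 mm high, fixed to the desk, with a 14 mm hole in which the pin stands upright. Origin: centre of the underside
- pin: steel locking pin, 60 g, standing upright: shaft 10 mm thick and 34 mm long with a chamfered tip, collar 28 mm wide and 5 mm thick, above it an orange knob 18 mm wide and 36 mm high to grip; 75 mm in all. Origin: the tip (lower end), z along the pin to the knob; in the stand the tip is 2 mm above the desk and the collar rests on the block. Pushed home, the tip is 22 mm below point jig_hole
- tape_roll: yellow roll of tape lying flat, 75 mm wide, 19 mm high, loose; to be left alone. Origin: centre of the underside
Not all that is in view belongs to the job. What is shaped like the pin but purple is not meant.

How it is judged:
By the outcome, as a careful person would: the job done as asked, in the order asked, and still so for the second after the job is handed in, while the arm keeps its last pose, push and grip.
It also fails if it takes over 54 s, if anything falls off the work surface, if the arm or the gripper's body presses on something with over 40 N, if the wrist force passes 120 N, or if a joint passes its speed limit or range.

## Working session

There is one attempt and no reset: what is moved stays moved. The work goes in short steps, Python scripts to look and compute and a shell command to move; the robot and the scene stay as the last step left them, time stands still between calls to the robot, and variables do not carry over. Pictures are saved under pics/ and viewed, at most 12 in all, crops included, and the job is handed in when it is done.

```bash
ls; mkdir -p pics
cat > h.py <<'E'
import numpy as np, cv2
from cell import bot
def cam(n):
    c=bot.camera(n); return c
def save(c,f,crop=None,s=1):
    im=cv2.cvtColor(c["img"],cv2.COLOR_RGB2BGR)
    if crop: a,b,d,e=crop; im=im[b:e,a:d]
    cv2.imwrite("pics/"+f,cv2.resize(im,None,fx=s,fy=s,interpolation=cv2.INTER_CUBIC))
def ray(c,u,v):
    R=np.array(c["R"]);t=np.array(c["t"])
    return -R.T@t, R.T@np.array([(u-c["cx"])/c["fx"],(v-c["cy"])/c["fy"],1])
def onz(c,u,v,z):
    o,d=ray(c,u,v); return o+d*(z-o[2])/d[2]
def dep(c,u,v):
    o,d=ray(c,u,v); return o+d*c["depth"][int(v),int(u)]
def proj(c,X):
    p=np.array(c["R"])@X+c["t"]; return c["fx"]*p[0]/p[2]+c["cx"],c["fy"]*p[1]/p[2]+c["cy"]
E
python3 - <<'E'
from h import *
for n in("scene","top"):
    c=cam(n); save(c,n+"0.png"); np.save(n+"0.npy",c,allow_pickle=True)
    print(n,-np.array(c["R"]).T@c["t"])
o=bot.get_obs(); print(o["ee_pos"],o["tcp_rot"],o["t"],o["finger_gap"],bot.hold_point_z)
E
```

```text
pics
scene [-0.07314532 -0.28995539  0.53931175]
top [0.50902875 0.01459592 1.0786515 ]
[ 0.18686813 -0.59606658  0.2305783 ] [-6.34432614e-04  9.88484275e-01  1.51322238e-01 -1.24752883e-04] 0.1 0.08542936979599494 -0.0187
```

View pics/scene0.png

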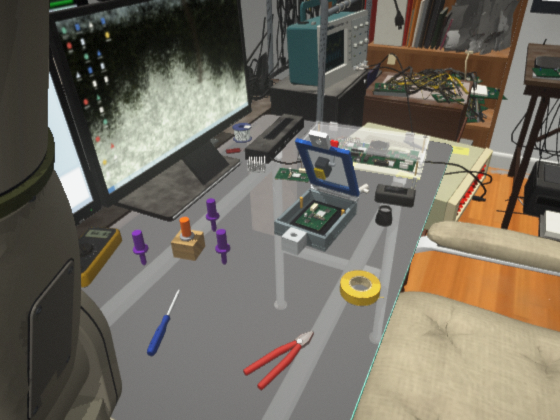

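View pics/top0.png

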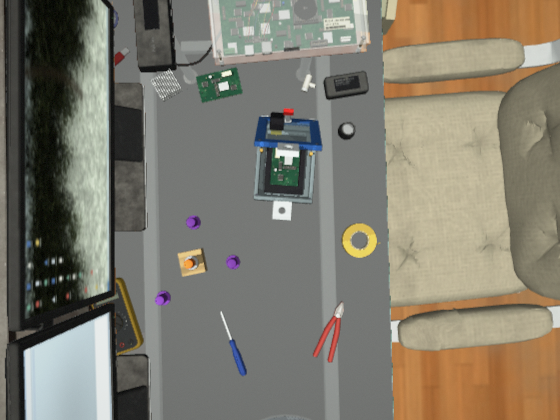

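The scene view shows the orange pin at (185,228) in its block with purple lookalikes at (140,243), (211,210) and (222,243), and the open blue jig at (320,195). In the top view the candidates are orange at (190,263) and purple at (193,222), (232,262) and (162,298). I choose the orange one in the wooden block. The jig tongue is at (282,211), the tape at (360,240) and the red paddle at (288,112).

Run:
```python
from h import *
T=np.load("top0.npy",allow_pickle=True).item(); S=np.load("scene0.npy",allow_pickle=True).item()
a=cv2.resize(cv2.cvtColor(T["img"],4)[100:225,240:340],None,fx=4,fy=4,interpolation=2)
b=cv2.resize(cv2.cvtColor(S["img"],4)[125:250,270:370],None,fx=4,fy=4,interpolation=2)
cv2.imwrite("pics/crop1.png",np.hstack([a,b])[:, :800])
b=cv2.resize(cv2.cvtColor(T["img"],4)[205:310,140:250],None,fx=4,fy=4,interpolation=2)
cv2.imwrite("pics/crop2.png",b)
def masks(c,lo,hi,box):
    h=cv2.cvtColor(c["img"],cv2.COLOR_RGB2HSV); m=cv2.inRange(h,lo,hi); k=np.zeros_like(m); x0,y0,x1,y1=box; k[y0:y1,x0:x1]=m[y0:y1,x0:x1]; return k
def tri(p,q):
    (o1,d1),(o2,d2)=ray(T,*p),ray(S,*q)
    s=np.linalg.lstsq(np.c_[d1,-d2],o2-o1,rcond=None)[0]; A=o1+s[0]*d1;B=o2+s[1]*d2; return (A+B)/2,np.linalg.norm(A-B)
def cen(m): v,u=np.nonzero(m); return (u.mean(),v.mean()),len(u)
for name,lo,hi,bt,bs in [("orange",(3,150,130),(14,255,255),(170,245,210,280),(170,210,200,245)),
  ("paddle",(0,170,120),(6,255,255),(275,100,300,125),(325,130,345,155)),]:
    p,n=cen(masks(T,lo,hi,bt));q,k=cen(masks(S,lo,hi,bs)); print(name,p,n,q,k,tri(p,q),dep(T,*p),dep(S,*q))
p,n=cen(masks(T,(3,150,130),(14,255,255),(170,245,210,280)));print("knob z.075",onz(T,*p,.077))
m=masks(T,(10,60,120),(25,255,255),(165,240,220,285)); print("stand",cv2.minAreaRect(np.argwhere(m)[:,::-1].astype(np.float32)),)
m=masks(T,(0,0,190),(180,40,255),(268,198,298,225)); r=cv2.minAreaRect(np.argwhere(m)[:,::-1].astype(np.float32)); print("tongue",r,[onz(T,*x,.032).round(4) for x in cv2.boxPoints(r)],onz(T,*r[0],.032))
for nm,c,bx in (("T",T,(245,105,330,155)),("S",S,(290,130,365,205))):
    m=masks(c,(105,130,60),(125,255,255),bx); P=np.array([dep(c,u,v) for v,u in np.argwhere(m) if c["depth"][v,u]>0])
    print(nm,len(P),P.min(0),P.max(0))
    cc=P.mean(0); w,V=np.linalg.eigh(np.cov((P-cc).T)); print(cc,w,V[:,0])
for X in ["T"]:
    m=masks(T,(20,120,120),(35,255,255),(335,215,385,265)); print("tape",onz(T,*cen(m)[0],.019))
```

```text
orange (np.float64(190.4375), np.float64(262.75)) 16 (np.float64(183.94615384615383), np.float64(225.24615384615385)) 130 (array([0.44297026, 0.17099774, 0.06396874]), np.float64(0.002969596056846343)) [0.44481748 0.16743441 0.07923076] [0.438022   0.16851633 0.06798344]
paddle (np.float64(288.09090909090907), np.float64(111.47272727272727)) 55 (np.float64(334.0882352941176), np.float64(142.64705882352942)) 34 (array([ 0.70858865, -0.02055821,  0.1541867 ]), np.float64(0.0013324765077385565)) [ 0.70733235 -0.01977015  0.15878508] [ 0.70534538 -0.02237181  0.15598254]
knob z.075 [0.44467416 0.16777555 0.077     ]
stand ((191.0192413330078, 262.09613037109375), (24.122283935546875, 24.318401336669922), 78.69007110595703)
tongue ((282.0, 210.0), (18.0, 18.0), 90.0) [array([0.5587, 0.0098, 0.032 ]), array([ 0.5578, -0.0256,  0.032 ]), array([ 0.5225, -0.0247,  0.032 ]), array([0.5234, 0.0107, 0.032 ])] [ 0.54060257 -0.00744476  0.032     ]
T 836 [ 0.6365836  -0.07899782  0.04607235] [0.7218436  0.04026613 0.18180801]
[ 0.67083495 -0.02032421  0.13453848] [3.99347158e-06 1.76670022e-03 2.65042436e-03] [ 0.8694131  -0.08407235  0.48688058]
S 222 [ 0.6367205  -0.08002224  0.04883852] [0.7107973  0.03819309 0.1763923 ]
[ 0.66417022 -0.02698071  0.13663442] [5.25911108e-06 1.32148039e-03 3.72716181e-03] [ 0.88368871 -0.08539376  0.4602197 ]
tape [ 0.47733812 -0.15848566  0.019     ]
```

View pics/crop1.png

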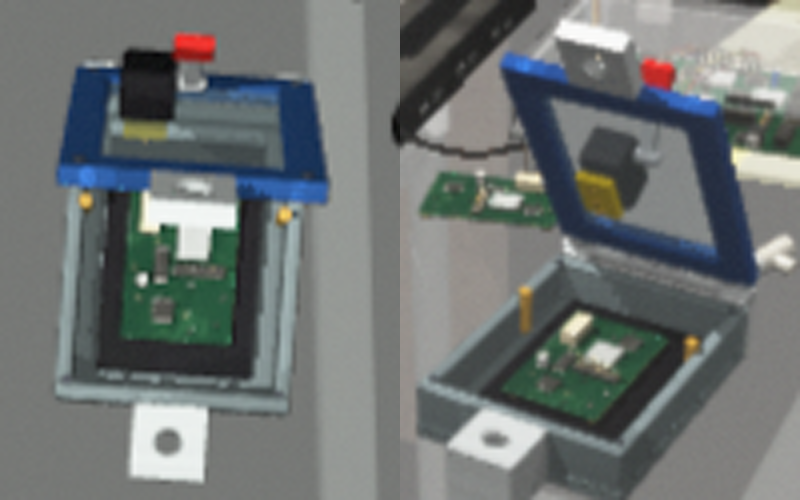

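View pics/crop2.png

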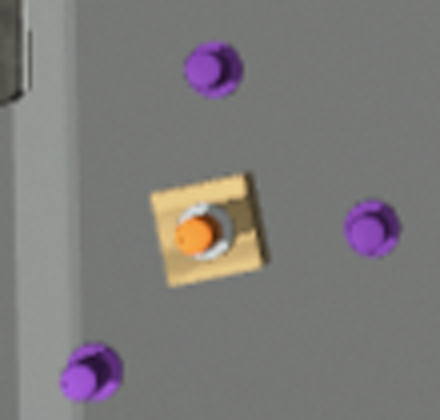

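The crops confirm the orange pin stands in the wooden block, with only purple copies around it. The lid is open about 1.06 rad, with its red paddle behind the lid near the middle line. Jig yaw is about -5.5°, jig hole ≈ (0.540, -0.0075) and hinge ≈ (0.714, -0.024). The lid's front edge, computed from these, matches the measured blue extent.

```bash
cat >> h.py <<'E'
from scipy.spatial.transform import Rotation as Ro
YAW=np.deg2rad(-5.5); HOLE=np.array([.540,-.0075,.032])
ex=np.array([np.cos(YAW),np.sin(YAW),0]);ey=np.array([-ex[1],ex[0],0]);ez=np.array([0,0,1.])
HINGE=HOLE+.175*ex+.002*ez
def lidpt(a,th,y=0,h=.01):
    d=-np.cos(th)*ex+np.sin(th)*ez; n=np.sin(th)*ex+np.cos(th)*ez
    return HINGE+a*d+y*ey+h*n
def rot():
    q=bot.get_obs()["tcp_rot"]; return Ro.from_quat([q[1],q[2],q[3],q[0]])
def shift(X,yaw=YAW):
    R=rot(); Rt=Ro.from_euler("z",yaw)*Ro.from_euler("x",np.pi)
    return (R.inv().apply(np.array(X)-bot.get_obs()["ee_pos"])*100).round(2),(R.inv()*Rt).as_rotvec().round(3)
E
python3 - <<'E'
from h import *
p=lidpt(.149,1.06,-.04)+.011*ex; print(p)
print(shift([p[0],p[1],.26]))
E
```

```text
[ 0.65748667 -0.05899768  0.16886969]
(array([ 60.97, -37.17,  -2.9 ]), array([-0.001,  0.   ,  0.4  ]))
```

```bash
python3 -m inch '[[[2,-1,-3,0,0,0.1],[5,-3,-4,0,0,0.2],[9,-5,-4,0,0,0.3],[13,-7.5,-4,0,0,0.4],[17,-10,-4,0,0,0.4],[21,-12.5,-4,0,0,0.4],[25,-15,-4,0,0,0.4],[28,-17,-4,0,0,0.4],[32,-19.5,-4,0,0,0.4],[36,-22,-4,0,0,0.4],[39,-24,-4,0,0,0.4],[42.5,-26,-4,0,0,0.4]]]' 0
python3 - <<'E'
from h import *
print(shift([.6575,-.059,.25]))
E
```

```text
t: 1.1
ee_pos: [0.4999, -0.2368, 0.2713]
tcp_rot: [0.0, 0.999, -0.048, -0.0]
ft_force: [0.0, -0.1, 0.4]
finger_gap: 0.0003
finger_force: 0.0
(array([ 13.98, -19.21,   2.12]), array([ 0.,  0., -0.]))
```

```bash
python3 -m inch '[[[2,-3,0,0,0,0],[4,-6,0,0,0,0],[6.5,-9,0,0,0,0],[9,-12,1,0,0,0],[11,-15,1.5,0,0,0],[13,-18,2,0,0,0],[14,-19.2,2,0,0,0],[14,-19.2,4,0,0,0],[14,-19.2,6,0,0,0],[14,-19.2,7.5,0,0,0],[14,-19.2,8.5,0,0,0],[14,-19.2,8.5,0,0,0]]]'
python3 - <<'E'
from h import *
for th in [1.06,.9,.75,.6,.45,.3,.2,.1,.06,.03]:
    print(th,shift(lidpt(.149,th,-.04)+.011*ex)[0])
c=cam("scene"); save(c,"s1.png",(260,90,400,240),4)
E
```

```text
t: 2.1
ee_pos: [0.6557, -0.0611, 0.1835]
tcp_rot: [-0.0, 0.999, -0.048, -0.002]
ft_force: [0.3, -0.4, -0.3]
finger_gap: 0.0003
finger_force: 0.0
1.06 [ 0.16 -0.23  1.47]
0.9 [-1.9  -0.23  2.67]
0.75 [-3.64 -0.23  4.08]
0.6 [-5.14 -0.23  5.74]
0.45 [-6.38 -0.23  7.6 ]
0.3 [-7.33 -0.23  9.63]
0.2 [-7.79 -0.23 11.05]
0.1 [-8.11 -0.23 12.5 ]
0.06 [-8.19 -0.23 13.1 ]
0.03 [-8.24 -0.23 13.54]
```

View pics/s1.png

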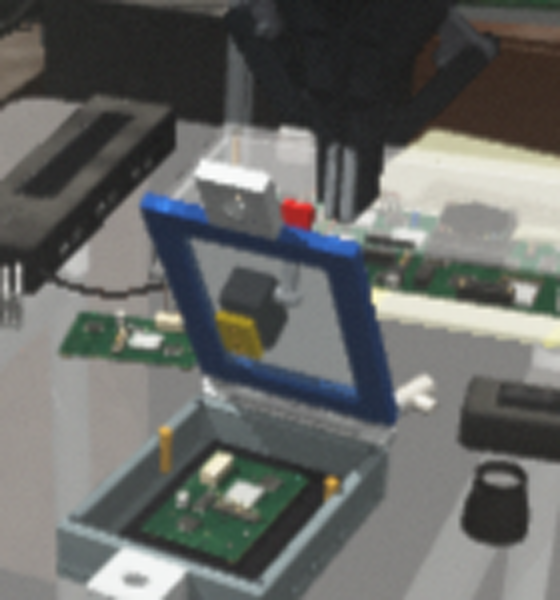

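The fingertips, at (345,210) in the crop, are just behind and above the lid's right front bar and clear of the red paddle at (297,213). Next I swing the lid down.

```bash
python3 -m inch '[[[0.1,-0.2,0.8,0,0,0],[0.1,-0.2,1.5,0,0,0],[-0.9,-0.2,2.1,0,0,0],[-1.9,-0.2,2.8,0,0,0],[-2.8,-0.2,3.5,0,0,0],[-3.6,-0.2,4.2,0,0,0],[-4.4,-0.2,5,0,0,0],[-5.1,-0.2,5.9,0,0,0],[-5.8,-0.2,6.8,0,0,0],[-6.4,-0.2,7.7,0,0,0],[-6.9,-0.2,8.7,0,0,0],[-7.3,-0.2,9.7,0,0,0]]]'; python3 -m inch '[[[-0.3,0,0.8,0,0,0],[-0.5,0,1.5,0,0,0],[-0.7,0,2.2,0,0,0],[-0.8,0,2.8,0,0,0],[-0.9,0,3.4,0,0,0],[-0.9,0,3.5,0,0,0],[-0.9,0,3.5,0,0,0]]]'
python3 - <<'E'
from h import *
c=cam("scene"); save(c,"s2.png",(260,90,400,240),4)
E
```

```text
t: 3.15
ee_pos: [0.5843, -0.052, 0.0887]
tcp_rot: [0.0, 0.999, -0.048, 0.0]
ft_force: [0.9, 0.2, 0.1]
finger_gap: 0.0
finger_force: 0.0
t: 3.73
ee_pos: [0.5754, -0.0511, 0.0539]
tcp_rot: [-0.0, 0.999, -0.048, -0.0]
ft_force: [1.2, -0.9, 0.1]
finger_gap: 0.0004
finger_force: 0.0
```

View pics/s2.png

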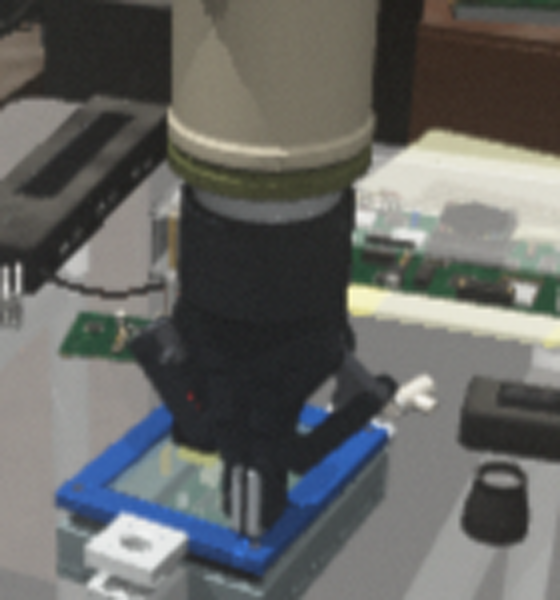

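The lid is down, slightly ajar on its posts, with the tongue at (135,540). Next I raise the arm and look at the lever.

```bash
python3 -m inch '[[[0,0.3,-3,0,0,0],[0,1,-7,0,0,0],[0,2,-11,0,0,0],[0,5,-13,0,0,0],[-1,8,-14,0,0,0],[-1,11,-14,0,0,0],[-1,14,-14,0,0,0],[-1,14,-14,0,0,0]]]'
python3 - <<'E'
from h import *
T=cam("top");S=cam("scene")
a=cv2.resize(cv2.cvtColor(T["img"],4)[120:225,235:335],None,fx=4,fy=4,interpolation=2)
b=cv2.resize(cv2.cvtColor(S["img"],4)[145:250,270:370],None,fx=4,fy=4,interpolation=2)
cv2.imwrite("pics/c3.png",np.hstack([a,b]))
Q={}
for n,c,(x0,y0,x1,y1) in(("T",T,(260,130,320,200)),("S",S,(285,150,350,235))):
    h=cv2.cvtColor(c["img"],cv2.COLOR_RGB2HSV); m=cv2.inRange(h,(0,170,90),(6,255,255)); k=np.zeros_like(m);k[y0:y1,x0:x1]=m[y0:y1,x0:x1]
    P=np.argwhere(k)[:,::-1]; u=P.mean(0); Q[n]=u; D=np.array([dep(c,*p) for p in P]); print(n,u,len(P),D.mean(0),D.min(0),D.max(0))
    h2=cv2.inRange(h,(105,130,60),(125,255,255)); B=np.array([dep(c,x,y) for y,x in np.argwhere(h2[130:240,240:360])+[130,240]]); B=B[(B[:,2]<.1)&(B[:,2]>.04)]
    A=np.c_[(B-HINGE)@ex,np.ones(len(B))]; f=np.linalg.lstsq(A,B[:,2],rcond=None)[0]; print("lid slope",-f[0],"z at hinge",f[1])
(o1,d1),(o2,d2)=ray(T,*Q["T"]),ray(S,*Q["S"]); s=np.linalg.lstsq(np.c_[d1,-d2],o2-o1,rcond=None)[0]; X=(o1+s[0]*d1+o2+s[1]*d2)/2
print("paddle",X,"jig",(X-HINGE)@ex,(X-HINGE)@ey)
print(bot.get_obs()["ee_pos"])
E
```

```text
t: 4.45
ee_pos: [0.5508, -0.1972, 0.195]
tcp_rot: [0.002, 0.999, -0.052, 0.0]
ft_force: [-0.6, 0.0, -0.7]
finger_gap: 0.0003
finger_force: 0.0
T [283.23809524 170.20634921] 63 [ 0.61240475 -0.01035571  0.09360388] [ 0.6047654  -0.01768446  0.0872201 ] [ 0.61913905 -0.00234992  0.09920657]
lid slope 0.05333747799251207 z at hinge 0.04478397476237892
S [310.06896552 190.51724138] 29 [ 0.61186599 -0.01032769  0.09140562] [ 0.60539633 -0.01918511  0.06465926] [0.65916239 0.00696438 0.09645221]
lid slope 0.04767257868892667 z at hinge 0.042781644133228235
paddle [ 0.61258563 -0.01024147  0.09098228] jig -0.10248578286296037 0.004228171931731549
[ 0.55201023 -0.19099754  0.19468194]
```

View pics/c3.png

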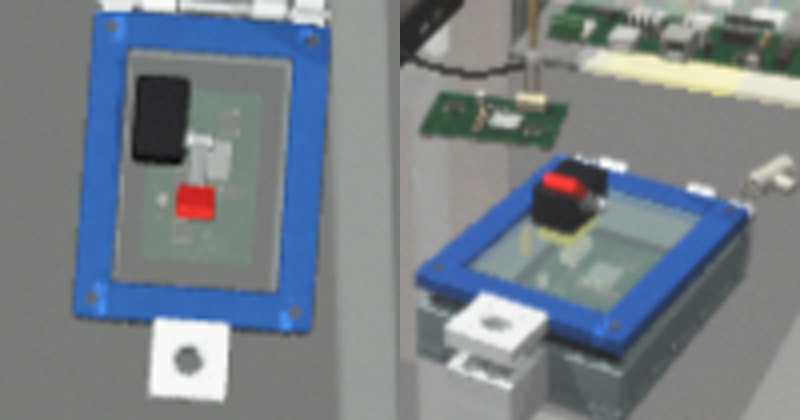

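The lid rests at about 0.053 rad, as described. The red paddle, at (195,203) in the top crop, is raised, with its face near z = 0.094. The black head sits behind it to the left.

Run:
```python
from h import *
X=HINGE-.113*ex+.004*ey
print([shift([X[0],X[1],z]) for z in(.195,.11,.063)])
```

```text
[(array([  3.19, -18.56,  -0.04]), array([ 0.   , -0.001, -0.003])), (array([  3.18, -18.56,   8.46]), array([ 0.   , -0.001, -0.003])), (array([  3.18, -18.56,  13.16]), array([ 0.   , -0.001, -0.003]))]
```

```bash
python3 -m inch '[[[1,-4,0,0,0,0],[2,-8,0,0,0,0],[3,-12,0,0,0,0],[3.2,-15.5,0,0,0,0],[3.2,-18.6,0,0,0,0],[3.2,-18.6,2.5,0,0,0],[3.2,-18.6,5,0,0,0],[3.2,-18.6,7.5,0,0,0],[3.2,-18.6,8.5,0,0,0],[3.2,-18.6,9.5,0,0,0],[3.2,-18.6,10.2,0,0,0],[3.2,-18.6,10.9,0,0,0]]]'; python3 -m inch '[[[0,0,0.6,0,0,0],[0,0,1.1,0,0,0],[0,0,1.6,0,0,0],[0,0,2.0,0,0,0],[0,0,2.3,0,0,0],[0,0,2.3,0,0,0],[0,0,2.3,0,0,0]]]'
```

```text
t: 5.55
ee_pos: [0.6025, -0.007, 0.0859]
tcp_rot: [-0.0, 0.999, -0.048, 0.001]
ft_force: [-0.5, 0.2, 1.9]
finger_gap: -0.0002
finger_force: 0.6
t: 6.13
ee_pos: [0.6014, -0.0075, 0.0624]
tcp_rot: [0.0, 0.999, -0.048, -0.001]
ft_force: [-5.3, -0.2, 5.3]
finger_gap: 0.0
finger_force: 3.0
```

```bash
python3 -m inch '[[[0,0,-2,0,0,0],[0,0,-6,0,0,0],[-1,0,-10,0,0,0],[-3,-3,-14,0,0,0],[-5,-6,-14,0,0,0],[-7,-9,-14,0,0,0],[-9,-12,-14,0,0,0],[-9,-12,-14,0,0,0]]]' 7
python3 - <<'E'
from h import *
T0=np.load("top0.npy",allow_pickle=True).item()
print("stand ctr",onz(T0,191.0,262.1,.036))
h=cv2.cvtColor(T0["img"],cv2.COLOR_RGB2HSV); m=cv2.inRange(h,(3,120,110),(16,255,255)); k=np.argwhere(m[245:280,175:205])+[245,175]
D=np.array([dep(T0,x,y) for y,x in k]); print("knob top pts",D[D[:,2]>.07].mean(0),(D[:,2]>.07).sum())
T=cam("top");S=cam("scene")
a=cv2.resize(cv2.cvtColor(T["img"],4)[120:225,235:335],None,fx=4,fy=4,interpolation=2)
b=cv2.resize(cv2.cvtColor(S["img"],4)[145:250,270:370],None,fx=4,fy=4,interpolation=2)
cv2.imwrite("pics/c4.png",np.hstack([a,b]))
for n,c,(x0,y0,x1,y1) in(("T",T,(260,130,320,200)),("S",S,(285,150,350,235))):
    h=cv2.cvtColor(c["img"],cv2.COLOR_RGB2HSV); m=cv2.inRange(h,(0,170,90),(6,255,255)); k=np.zeros_like(m);k[y0:y1,x0:x1]=m[y0:y1,x0:x1]
    P=np.argwhere(k)[:,::-1]; D=np.array([dep(c,*p) for p in P]); print(n,P.mean(0),len(P),np.median(D,0))
    h2=cv2.inRange(h,(105,130,60),(125,255,255)); B=np.array([dep(c,x,y) for y,x in np.argwhere(h2[130:240,240:360])+[130,240]]); B=B[(B[:,2]<.1)&(B[:,2]>.04)]
    A=np.c_[(B-HINGE)@ex,np.ones(len(B))]; f=np.linalg.lstsq(A,B[:,2],rcond=None)[0]; print("lid slope",-f[0],"z at hinge",f[1])
    A=np.c_[(D-HINGE)@ex,np.ones(len(D))]; print("paddle slope",-np.linalg.lstsq(A,D[:,2],rcond=None)[0])
# lid tongue hole from top
m=cv2.inRange(cv2.cvtColor(T["img"],cv2.COLOR_RGB2HSV),(0,0,190),(180,40,255)); k=np.zeros_like(m);k[196:226,266:300]=m[196:226,266:300]
cs,_=cv2.findContours(k,cv2.RETR_EXTERNAL,2); r=cv2.minAreaRect(max(cs,key=cv2.contourArea)); print(r,onz(T,*r[0],.0535))
print(bot.get_obs()["ee_pos"])
E
```

```text
t: 6.8
ee_pos: [0.5207, 0.1284, 0.2034]
tcp_rot: [-0.001, 0.999, -0.043, 0.001]
ft_force: [0.5, 1.0, 0.2]
finger_gap: 0.0701
finger_force: 0.0
stand ctr [0.4432785  0.17291959 0.036     ]
knob top pts [0.44348538 0.17082951 0.07817633] 51
T [282.59701493 176.34328358] 67 [ 0.6037696  -0.01012542  0.06908928]
lid slope 0.06042243203649048 z at hinge 0.044871941215966854
paddle slope [ 0.12601506 -0.05513372]
S [308.33333333 203.46153846] 39 [ 0.60301625 -0.01113744  0.067058  ]
lid slope 0.05681170852498545 z at hinge 0.04285879851651188
paddle slope [ 0.03607515 -0.06287117]
((282.0, 213.5), (18.0, 11.0), 0.0) [ 0.53321875 -0.00681698  0.0535    ]
[0.52354231 0.12186684 0.20272206]
```

View pics/c4.png

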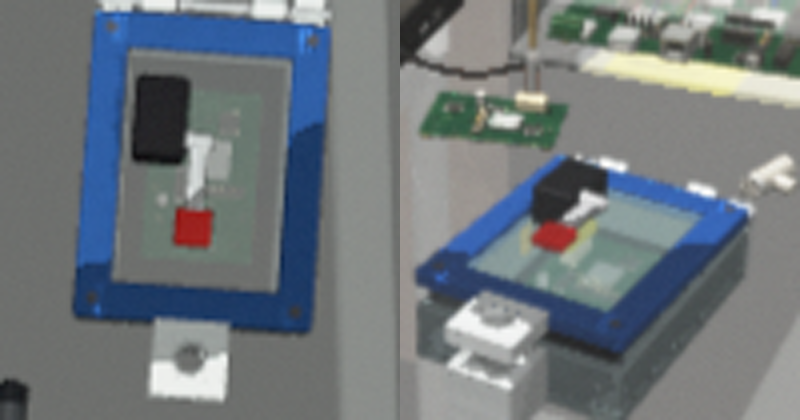

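The lever is now lowered: its paddle, at (193,228) in the top crop, lies flat at z ≈ 0.068, as expected with the lid resting at about 0.058 rad. Next is the pin.

Run:
```python
from h import *
print([shift([.4435,.171,z]) for z in(.16,.046)])
T0=np.load("top0.npy",allow_pickle=True).item()
print("lidhole",onz(T0,282.5,209.25,.054), "jighole",onz(T0,282,210.5,.032))
```

```text
[(array([-8.43, -4.15,  4.26]), array([ 0.   , -0.001,  0.003])), (array([-8.45, -4.15, 15.66]), array([ 0.   , -0.001,  0.003]))]
lidhole [ 0.54135716 -0.00798048  0.054     ] jighole [ 0.53962009 -0.00741923  0.032     ]
```

```bash
python3 -m inch '[[[-2,-1,0,0,0,0],[-5,-2.5,1,0,0,0],[-8,-4,2,0,0,0],[-8.4,-4.15,4,0,0,0],[-8.4,-4.15,7,0,0,0],[-8.4,-4.15,9.5,0,0,0],[-8.4,-4.15,12,0,0,0],[-8.4,-4.15,14,0,0,0],[-8.4,-4.15,15.3,0,0,0],[-8.4,-4.15,15.6,0,0,0],[-8.4,-4.15,15.6,0,0,0]]]' 5; python3 -m inch '[[[0,0,0,0,0,0],[0,0,0,0,0,0],[0,0,0,0,0,0],[0,0,0,0,0,0],[0,0,0,0,0,0],[0,0,0,0,0,0]]]' 0.5 60
python3 - <<'E'
from h import *
S=cam("scene"); save(S,"s5.png",(140,190,250,270),5)
E
```

```text
t: 7.82
ee_pos: [0.4443, 0.1689, 0.0455]
tcp_rot: [0.0, 0.999, -0.049, -0.001]
ft_force: [-0.1, 1.2, 0.6]
finger_gap: 0.0496
finger_force: 0.0
t: 8.32
ee_pos: [0.4455, 0.1715, 0.0478]
tcp_rot: [-0.001, 0.999, -0.048, 0.002]
ft_force: [0.9, 5.5, 4.5]
finger_gap: 0.016
finger_force: 58.7
```

View pics/s5.png

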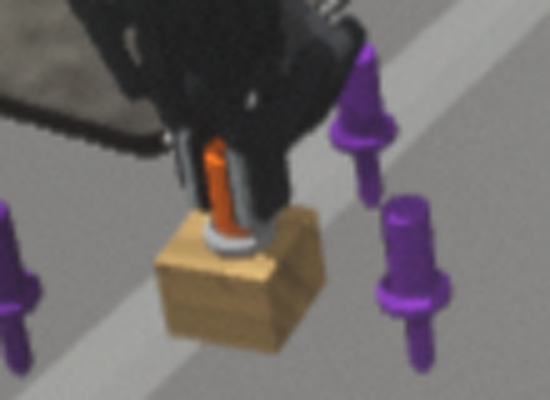

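The pin's knob is held between the pads, at (220,190), with the collar still on the block. Next I lift it.

```bash
python3 -m inch '[[[0,0,-1.5,0,0,0],[0,0,-4,0,0,0],[0,0,-7,0,0,0],[0,0,-10,0,0,0],[0,0,-12,0,0,0],[0,0,-12,0,0,0],[0,0,-12,0,0,0]]]'
python3 - <<'E'
from h import *
S=cam("scene"); o=bot.get_obs(); R=rot(); print(o["ee_pos"],o["finger_gap"],o["ft_force"])
for d in(-.03,.0,.03): print(d,proj(S,o["ee_pos"]+R.apply([0,0,d])))
u,v=map(int,proj(S,o["ee_pos"])); print(u,v)
save(S,"s6.png",(u-40,v-40,u+40,v+40),7)
np.save("s6.npy",S,allow_pickle=True)
E
```

```text
t: 8.95
ee_pos: [0.4449, 0.1698, 0.1675]
tcp_rot: [0.0, 0.999, -0.048, 0.001]
ft_force: [-0.1, -0.0, -0.9]
finger_gap: 0.0161
finger_force: 59.8
[0.44419878 0.16953575 0.16632788] 0.01600296347170667 [ 0.37109105 -0.02908941 -0.46933481]
-0.03 (np.float64(175.12266739802908), np.float64(161.87521768689038))
0.0 (np.float64(177.73169107631063), np.float64(177.25385935820228))
0.03 (np.float64(180.23096906840092), np.float64(191.9856155309439))
177 177
```

View pics/s6.png

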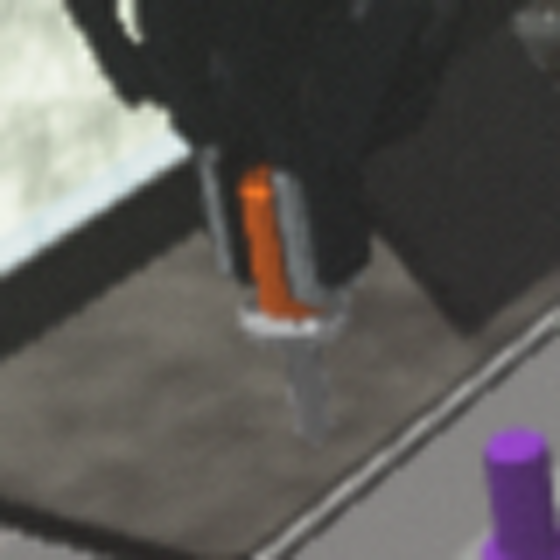

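The pin hangs straight: collar at (293,318), tip at (316,437), both within about 0.3 px of the projected tool axis. The camera and robot therefore agree here. Next I check the hole position across both views.

Run:
```python
from h import *
T=np.load("top0.npy",allow_pickle=True).item(); S=np.load("scene0.npy",allow_pickle=True).item()
print("T lid",onz(T,282.1,208.9,.054),"jig",onz(T,281.6,210.1,.032))
print("S lid",onz(S,293.9,222.9,.054),"jig",onz(S,293.4,234.1,.032))
for X in([.541,-.0075],): print([shift([*X,z]) for z in(.20,.12)])
```

```text
T lid [ 0.54205014 -0.00722877  0.054     ] jig [ 0.54042613 -0.00665396  0.032     ]
S lid [ 0.54707601 -0.00506594  0.054     ] jig [ 0.54114573 -0.00666773  0.032     ]
[(array([11.35, 16.69, -3.35]), array([ 0.001, -0.001, -0.001])), (array([11.34, 16.68,  4.65]), array([ 0.001, -0.001, -0.001]))]
```

```bash
python3 -m inch '[[[2,3,-1,0,0,0],[4,6,-1,0,0,0],[6,9,-1,0,0,0],[8,12,-1,0,0,0],[10,15,0,0,0,0],[11.3,16.6,1,0,0,0],[11.3,16.6,2.5,0,0,0],[11.3,16.6,4,0,0,0],[11.3,16.6,5,0,0,0],[11.3,16.6,5,0,0,0],[11.3,16.6,5,0,0,0],[11.3,16.6,5,0,0,0]]]'
python3 - <<'E'
from h import *
S=cam("scene"); o=bot.get_obs(); print(o["ee_pos"],shift([.541,-.0068,.115]))
tip=o["ee_pos"]+rot().apply([0,0,.0455]); print("tip",tip,proj(S,tip),"hole",proj(S,np.array([.5415,-.0068,.054])))
save(S,"s7.png",(255,175,335,255),7)
E
```

```text
t: 10.0
ee_pos: [0.5409, -0.0058, 0.1168]
tcp_rot: [0.0, 0.999, -0.048, 0.0]
ft_force: [0.6, 0.1, -0.5]
finger_gap: 0.0163
finger_force: 59.9
[ 0.5411462  -0.00582859  0.11713981] (array([-0.01,  0.1 ,  0.21]), array([ 0.   , -0.001,  0.   ]))
tip [ 0.54120262 -0.00583717  0.07163985] (np.float64(292.9442942504613), np.float64(216.9543563821888)) hole (np.float64(293.5069277221697), np.float64(224.67843942941644))
```

View pics/s7.png

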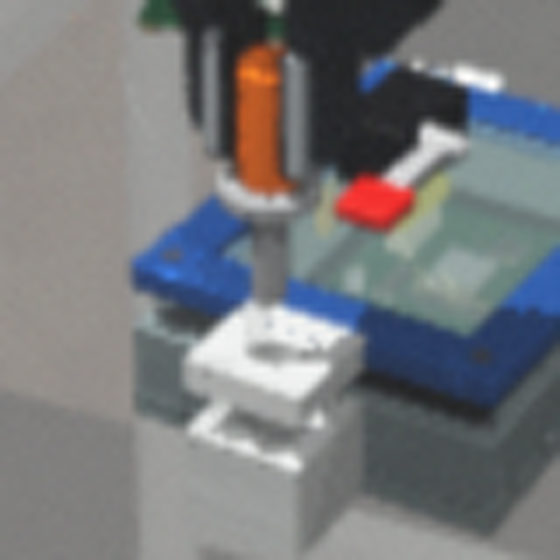

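The tip, at (270,300), is above and slightly left of the tongue hole at about (277,350). I nudge it right and descend gently.

```bash
python3 -m inch '[[[0.05,0.12,0.5,0,0,0],[0.05,0.12,1.0,0,0,0],[0.05,0.12,1.5,0,0,0],[0.05,0.12,2,0,0,0],[0.05,0.12,2.4,0,0,0],[0.05,0.12,2.4,0,0,0]]]'
```

```text
t: 10.55
ee_pos: [0.5411, -0.0072, 0.0916]
tcp_rot: [-0.0, 0.999, -0.048, -0.0]
ft_force: [1.6, 0.9, 0.9]
finger_gap: 0.0159
finger_force: 59.9
```

```bash
python3 -m inch '[[[0,0,0.5,0,0,0],[0,0,1,0,0,0],[0,0,1.5,0,0,0],[0,0,1.9,0,0,0],[0,0,1.9,0,0,0]]]'
```

```text
t: 10.97
ee_pos: [0.5414, -0.0069, 0.0726]
tcp_rot: [-0.0, 0.999, -0.048, 0.0]
ft_force: [5.0, 3.2, 0.0]
finger_gap: 0.0163
finger_force: 59.9
```

```bash
python3 -m inch '[[[0.06,-0.04,0.4,0,0,0],[0.06,-0.04,0.8,0,0,0],[0.06,-0.04,1.2,0,0,0],[0.06,-0.04,1.5,0,0,0],[0.06,-0.04,1.7,0,0,0],[0.06,-0.04,1.7,0,0,0],[0.06,-0.04,1.7,0,0,0]]]'
```

```text
t: 11.55
ee_pos: [0.5419, -0.0067, 0.0561]
tcp_rot: [-0.0, 0.999, -0.048, 0.0]
ft_force: [3.1, 2.9, 1.8]
finger_gap: 0.0162
finger_force: 60.3
```

```bash
python3 -m inch '[[[0.03,-0.03,0.1,0,0,0],[0.03,-0.03,0.2,0,0,0],[0.03,-0.03,0.3,0,0,0],[0.03,-0.03,0.3,0,0,0],[0.03,-0.03,0.3,0,0,0]]]' - 100
```

```text
t: 11.97
ee_pos: [0.5422, -0.0066, 0.0551]
tcp_rot: [0.0, 0.999, -0.048, 0.0]
ft_force: [-8.3, 3.1, 25.3]
finger_gap: 0.0152
finger_force: 100.2
```

Run:
```python
from h import *
S=cam("scene"); o=bot.get_obs(); print(o["ee_pos"],o["ft_force"],o["finger_gap"]); save(S,"s8.png",(255,175,335,255),7)
```

```text
[ 0.54219002 -0.00661112  0.05512694] [-7.3881906   2.60888722 24.86294426] 0.015425408062681945
```

View pics/s8.png

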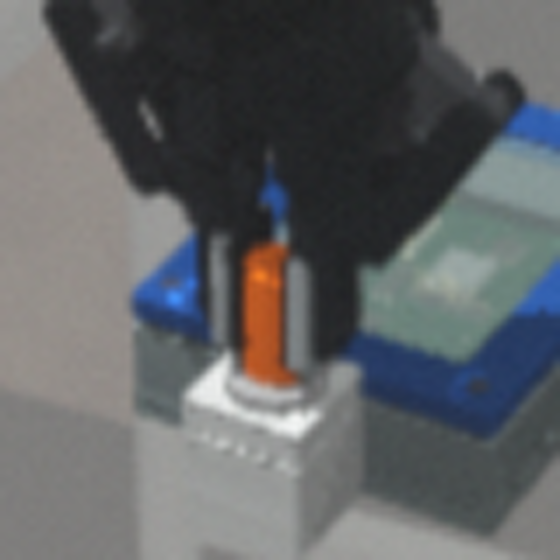

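The collar sits on the tongue at (270,385) and the tongue gap is closed. TCP z = 0.0551 matches the expected 0.0555, holding at a steady 25 N, so I hand it in.

```bash
python3 -c "
from cell import bot
print(bot.finish_job())"
```

```text
the job is handed in; nothing more can be done
None
```

I handed the job in at about 12 s: the lid is shut, the lever lies level, and the pin is pressed home and still held with about 25 N. The tape roll was left alone, and I have no verdict back beyond confirmation that it was handed in.

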